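Make up two decorators' job trays

TASK

Make up the two decorators' job trays from the stock in the middle of the bench. In the three-bay tray put the smaller brass goblet in the wide bay, and the larger nozzle bottle and the squat jar in the two small bays, one in each, whichever way round; in the two-bay tray put the brass bell in the wide bay and the flat-sided tin in the small bay. Set each thing down gently, not dropped, upright on the floor of its bay, and leave the larger goblet and the smaller nozzle bottle standing where they are.

Things in the scene. Friction and masses are not known exactly. Their poses are not given: they have to be found in the camera images.
- tray_three: Three-bay plywood tray, 182 (x) by 162 mm, fixed, left or right of the stock, turned up to 0.2 rad. Origin: centre of underside, x away from the robot, z up. Floor top at z = 6 mm; walls and dividers 6 mm thick, rims at z = 24 mm. Wide bay (nearer the robot): x -85 to 7, y -75 to 75 mm. Two small bays, 72 x 72 mm: x 13 to 85, y 3 to 75 and y -75 to -3 mm.
- tray_two: Two-bay plywood tray, 182 (x) by 104 mm, fixed, on the other side of the stock, turned up to 0.2 rad. Origin: centre of underside, x away from the robot, z up. Floor top at z = 6 mm; walls and divider 6 mm thick, rims at z = 24 mm. Wide bay (farther from the robot): x -7 to 85, y -46 to 46 mm. Small bay (nearer): x -85 to -13, y -46 to 46 mm.
- goblet_small: The smaller of two bare brass goblets (hollow cup on a thin stem and a round foot): 78 mm high, rim 52 mm in diameter, foot 42 mm; the bowl's wall is straight, 52 mm across outside and 3 mm thick, from 48 mm up to the rim; stem 12 mm thick. About 0.14 kg. Loose. Origin: centre of the underside, z up.
- goblet_large: The larger brass goblet, same pattern: 110 mm high, rim 64 mm, foot 54 mm. Not wanted: stays where it stands. Loose. Origin: centre of the underside, z up.
- bottle_large: The larger of two white plastic bottles with a black cap and a thin white nozzle: 132 mm high; body 46 mm in diameter up to 72 mm, shoulder to 84 mm, cap 28 mm in diameter from 84 to 112 mm, nozzle 12 mm at its foot and 6 mm at its tip up to 132 mm. About 0.15 kg. Loose. Origin: centre of the underside, z up.
- bottle_small: The smaller nozzle bottle, same pattern: 90 mm high, body 34 mm in diameter. Not wanted: stays where it stands. Loose. Origin: centre of the underside, z up.
- jar: Squat white jar with a flat steel lid: 62 mm high, 50 mm in diameter up to 40 mm, lid 48 mm in diameter from 44 to 62 mm. About 0.18 kg. Loose. Origin: centre of the underside, z up.
- bell: Brass hand bell standing on its mouth, handle straight up: 95 mm high, mouth 58 mm in diameter, bell part 51 mm high, handle 18 mm in diameter from 65 to 89 mm. About 0.22 kg. Loose. Origin: centre of the underside, z up.
- tin: Flat-sided bare metal tin: 50 mm (x) by 34 mm (y), body 66 mm high, black screw cap 22 mm in diameter and 12 mm high on top at x = 12 mm (overall 78 mm). About 0.2 kg. Loose. Origin: centre of the underside, z up.
There are look-alikes about, which are no part of the job. What is shaped like the goblet_large but blue is not meant.

How it is judged:
At the end, for the whole second after the job is handed in: All five things stand upright (within 0.10 rad), at rest, on the tray floor (origin 2 to 10 mm above the tray's underside), centres inside the bays the goal names (bottle and jar either way round); the larger goblet and the smaller bottle are upright within 30 mm of their starts (x of goblet_small in the frame of tray_three between -0.085 and 0.007 m and y of goblet_small in the frame of tray_three between -0.075 and 0.075 m and z of goblet_small in the frame of tray_three between 0.002 and 0.01 m and angle between each of goblet_small, bell, tin, goblet_large, bottle_small's own z axis and vertical below 0.1 rad and linear speed of each of goblet_small, bell, tin below 0.02 m/s and angular speed of each of goblet_small, bell, tin below 0.3 rad/s and (((x of bottle_large in the frame of tray_three between 0.013 and 0.085 m and y of bottle_large in the frame of tray_three between 0.003 and 0.075 m and z of bottle_large in the frame of tray_three between 0.002 and 0.01 m and angle between bottle_large's own z axis and vertical below 0.1 rad and linear speed of bottle_large below 0.02 m/s and angular speed of bottle_large below 0.3 rad/s) and (x of jar in the frame of tray_three between 0.013 and 0.085 m and y of jar in the frame of tray_three between -0.075 and -0.003 m and z of jar in the frame of tray_three between 0.002 and 0.01 m and angle between jar's own z axis and vertical below 0.1 rad and linear speed of jar below 0.02 m/s and angular speed of jar below 0.3 rad/s)) or ((x of bottle_large in the frame of tray_three between 0.013 and 0.085 m and y of bottle_large in the frame of tray_three between -0.075 and -0.003 m and z of bottle_large in the frame of tray_three between 0.002 and 0.01 m and angle between bottle_large's own z axis and vertical below 0.1 rad and linear speed of bottle_large below 0.02 m/s and angular speed of bottle_large below 0.3 rad/s) and (x of jar in the frame of tray_three between 0.013 and 0.085 m and y of jar in the frame of tray_three between 0.003 and 0.075 m and z of jar in the frame of tray_three between 0.002 and 0.01 m and angle between jar's own z axis and vertical below 0.1 rad and linear speed of jar below 0.02 m/s and angular speed of jar below 0.3 rad/s))) and x of bell in the frame of tray_two between -0.007 and 0.085 m and y of bell in the frame of tray_two between -0.046 and 0.046 m and z of bell in the frame of tray_two between 0.002 and 0.01 m and x of tin in the frame of tray_two between -0.085 and -0.013 m and y of tin in the frame of tray_two between -0.046 and 0.046 m and z of tin in the frame of tray_two between 0.002 and 0.01 m and distance of each of goblet_large, bottle_small from where it was at the start of the episode below 0.03 m); the robot touches nothing.
It fails at once if the larger goblet or the smaller bottle is knocked over or shifted more than 30 mm (distance of any of goblet_large, bottle_small from where it was at the start of the episode above 0.03 m or angle between any of goblet_large, bottle_small's own z axis and vertical above 0.5 rad).
It fails at once if a thing is dropped or falls (moves faster than 0.6 m/s with the fingers off it, a fall of about 20 mm) ((linear speed of goblet_small above 0.6 m/s and contact force between the fingers and goblet_small below 0.02 N) or (linear speed of bottle_large above 0.6 m/s and contact force between the fingers and bottle_large below 0.02 N) or (linear speed of jar above 0.6 m/s and contact force between the fingers and jar below 0.02 N) or (linear speed of bell above 0.6 m/s and contact force between the fingers and bell below 0.02 N) or (linear speed of tin above 0.6 m/s and contact force between the fingers and tin below 0.02 N)).
It also fails if it takes over 112 s, if anything falls off the work surface, if the arm or the gripper's body presses on something with over 40 N, if the wrist force passes 120 N, or if a joint passes its speed limit or range.

ROBOT

A 7-joint arm with a two-finger parallel gripper is mounted at the origin on the work surface. World frame = base frame: x ahead of the robot, y to its left, z up, the work surface at z = 0. Lengths are in m, angles in rad, forces in N, time in s.
With the tool pointing down it reaches from about 0.425 to 0.975 m from the base axis. Payload 16.7 kg.
Tool frame: the origin (TCP) lies between the finger pads; the fingertips stand 22 mm ahead of it and the grasp point (between the pads) lies 3 mm ahead of it (tcp_to_tips is the distance from the TCP to the fingertips, in m); z points along the fingers, y is the direction in which the jaws open and shut (so a half turn about z gives the same grasp; the last joint's range is limited). The gripper opens to 85 mm and grips with 20 to 120 N. Pads are 22 mm wide; open, the fingers measure 114 mm over their backs; the gripper's body (76 mm by 85 mm) begins 54 mm behind the grasp point. The pads swing forward as they close: fully open they stand 13 mm farther back than shut.
Start: joints at [1.004, 0.426, 0.074, 1.606, -0.034, 1.111, -0.067], TCP at [0.273, -0.617, 0.253] pointing down, gripper open.
Joint ranges: [-2.85, 2.85], [-0.5, 2.14], [-1.23, 1.37], [0.21, 2.46], [-1.02, 4.16], [0.16, 2.05], [-2.73, 2.73]. Speed limits (rad/s): [1.89, 1.89, 2.39, 2.39, 3.01, 3.01, 3.01].

INTERFACE

Orientations are given as a unit quaternion [w, x, y, z].
In Python, from plant import get_obs, grab_frame, finish_job, tcp_to_tips gives the robot as it stands.
- The arm moves only by the tool apply_moves, never from a script. Its argument "series" is a list that holds one entry, the list of rows, each a list of 5 numbers: the finger opening in mm, from 0 to 85.4, then the shift along the world's x, y, z in mm, then the turn about the world's z in degrees. A call has 1 to 8 rows; each row is the pose to reach, as a shift and turn from the pose commanded when the call began; what a row does not reach only later rows make up. A row lasts 1/8 s, in which the tool goes at most 62.5 mm and 10.7 degrees, less where a joint would pass 70% of its speed; a pose out of reach is approached as far as the arm can. A call with a gripper value outside its range is refused whole. The fingers move at their own pace and stop on an object; "grip_force" is the grip in N (left out, the last holds). Time passes only in rows, so rows that repeat a pose let the fingers close. It gives the time, the measured TCP pose, the force and the opening at its end, in the units of the state.
- get_obs(): the state, without advancing time (a new reading comes with each control period).
- grab_frame(name): name is "scene" or "top" or "wrist"; returns a dict with "color" (400x640x3 uint8, blue, green, red), "K" (3x3 intrinsics, pixels), "k1" (the pictures are not rectified: a ray, as slopes to the right and down, at radius r is drawn at 1 + k1 r^2 times it, then the intrinsics apply), "extrinsics" (4x4, takes a point from camera to world coordinates). Camera axes: x right, y down, z forward; pixel columns grow to the right and rows downward; lengths in m; the calibration is good to about 2 mm. A picture is of the moment at which its call begins. There is no depth.
- finish_job(): hands the job in, once; it reports no verdict.
The state is a dict: "clock": time; "joint_pos": joint angles; "qvel": joint speeds; "effort": joint torques, N m; "tcp_pos": TCP position; "ee_rot": TCP orientation; "contact_force": force on the tool from outside, world axes, zero at the start; "torque": the same for the moment, N m; "width": finger opening in m.
Only numpy, scipy, OpenCV 4.12 (cv2) and the standard library are available. Lean on these libraries where they do the work, as an engineer would, in place of code of your own. Each camera call takes 0.05 s, during which the arm holds its last target.

## Working session

There is one attempt and no reset: what is moved stays moved. The work goes in short steps, Python scripts to look and compute and a tool call to move; the robot and the scene stay as the last step left them, time stands still between calls to the robot, and variables do not carry over. Pictures are saved under pics/ and viewed, and the job is handed in when it is done.

Besides the shell and the picture viewer there is one more tool, called after "Call:" as name(argument=value, ...) on one line, values as JSON. apply_moves: Moves the arm, as the interface text tells. Its arguments: {"type":"object","properties":{"series":{"type":"array","items":{"type":"array","items":{"type":"array","items":{"type":"number"}}}},"grip_force":{"type":"number"}},"required":["series"]}

```bash
ls; mkdir -p pics
cat > h.py <<'E'
import numpy as np, cv2
from plant import get_obs, grab_frame, finish_job, tcp_to_tips
def ray(f,u,v):
    K=np.array(f['K']);p=cv2.undistortPoints(np.array([[[u,v]]],float),K,np.array([f['k1'],0,0,0],float))[0,0]
    E=np.array(f['extrinsics']);d=E[:3,:3]@np.array([p[0],p[1],1]);return E[:3,3],d
def onz(f,u,v,z):
    o,d=ray(f,u,v);return o+d*(z-o[2])/d[2]
def proj(f,P):
    E=np.linalg.inv(np.array(f['extrinsics']));P=np.asarray(P,float).reshape(-1,3)
    r,_=cv2.Rodrigues(E[:3,:3]);q,_=cv2.projectPoints(P,r,E[:3,3],np.array(f['K']),np.array([f['k1'],0,0,0],float));return q[:,0]
E
python3 - <<'E'
from h import *
import pickle
o=get_obs();print({k:np.round(v,3) for k,v in o.items()},tcp_to_tips)
for n in['scene','top','wrist']:
    f=grab_frame(n);cv2.imwrite(f'pics/{n}0.png',f['color']);pickle.dump(f,open(f'{n}0.pkl','wb'));print(n,np.round(f['extrinsics'],3).tolist(),np.array(f['K']).tolist(),f['k1'])
E
```

```text
pics
{'clock': np.float64(0.0), 'joint_pos': array([ 1.005,  0.427,  0.074,  1.607, -0.034,  1.111, -0.067]), 'qvel': array([-0.001, -0.002, -0.   ,  0.001,  0.001, -0.   , -0.001]), 'effort': array([-1.0000e-03, -9.4982e+01,  3.7600e+00, -4.6352e+01,  1.9000e-02,
        1.0000e-02, -0.0000e+00]), 'tcp_pos': array([ 0.273, -0.617,  0.253]), 'ee_rot': array([-0.001,  0.978,  0.207, -0.   ]), 'contact_force': array([-0.149,  0.112,  0.393]), 'torque': array([-0.002,  0.003, -0.01 ]), 'width': np.float64(0.086)} 0.022
scene [[0.623, 0.487, -0.612, 1.178], [0.782, -0.376, 0.497, -0.509], [0.012, -0.788, -0.615, 0.662], [0.0, 0.0, 0.0, 1.0]] [[406.9247948094261, 0.0, 316.3893893597795], [0.0, 406.9247948094261, 198.3436314954493], [0.0, 0.0, 1.0]] -0.09444424437553824
top [[0.021, -0.987, 0.16, 0.35], [-0.999, -0.026, -0.027, 0.012], [0.031, -0.159, -0.987, 1.132], [0.0, 0.0, 0.0, 1.0]] [[446.541300186442, 0.0, 311.77185238021895], [0.0, 446.541300186442, 197.44544451559503], [0.0, 0.0, 1.0]] -0.12428453959647337
wrist [[0.404, -0.881, -0.247, 0.336], [-0.915, -0.389, -0.108, -0.59], [-0.001, 0.27, -0.963, 0.372], [0.0, 0.0, 0.0, 1.0]] [[353.06859613754506, 0.0, 318.37934517627195], [0.0, 353.06859613754506, 196.15093936053046], [0.0, 0.0, 1.0]] -0.02602360569735993
```

View pics/scene0.png

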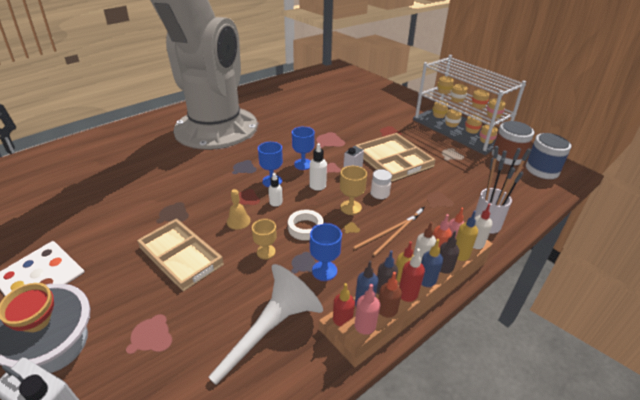

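View pics/top0.png

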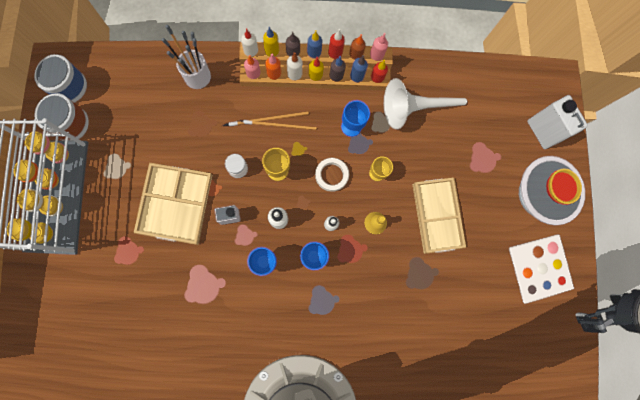

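View pics/wrist0.png

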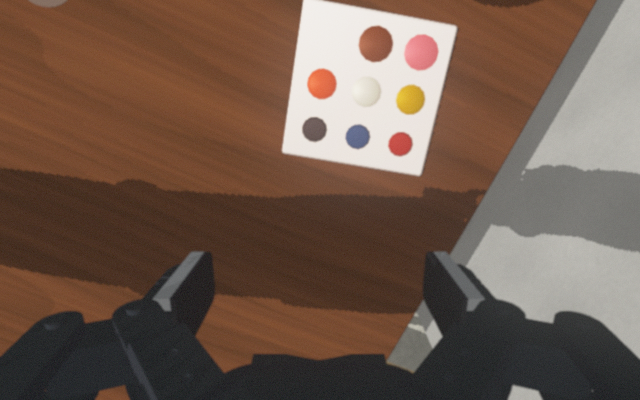

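Run:
```python
import cv2
im=cv2.imread('pics/top0.png')
cv2.imwrite('pics/topA.png',cv2.resize(im[140:290,120:300],None,fx=4,fy=4,interpolation=cv2.INTER_CUBIC))
cv2.imwrite('pics/topB.png',cv2.resize(im[90:280,300:490],None,fx=3.15,fy=3.15,interpolation=cv2.INTER_CUBIC))
im=cv2.imread('pics/scene0.png')
cv2.imwrite('pics/sceneA.png',cv2.resize(im[110:300,130:445],None,fx=2.5,fy=2.5,interpolation=cv2.INTER_CUBIC))
```

```text
(no output)
```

View pics/topA.png

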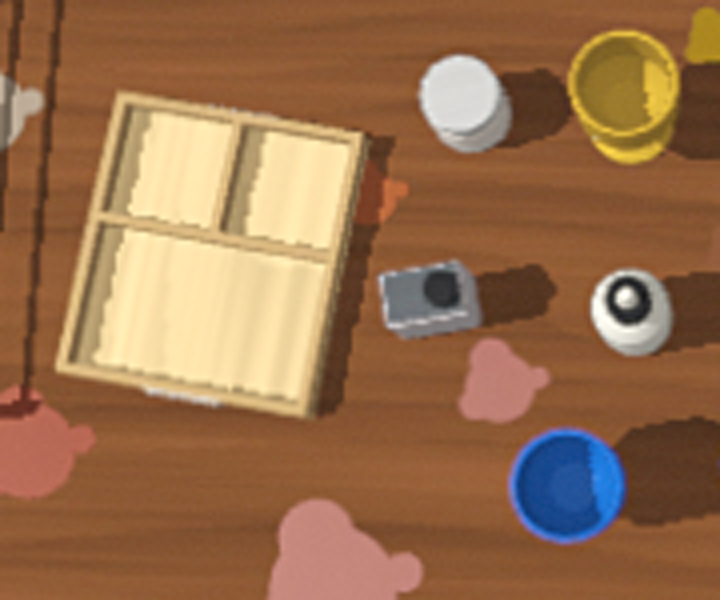

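View pics/topB.png

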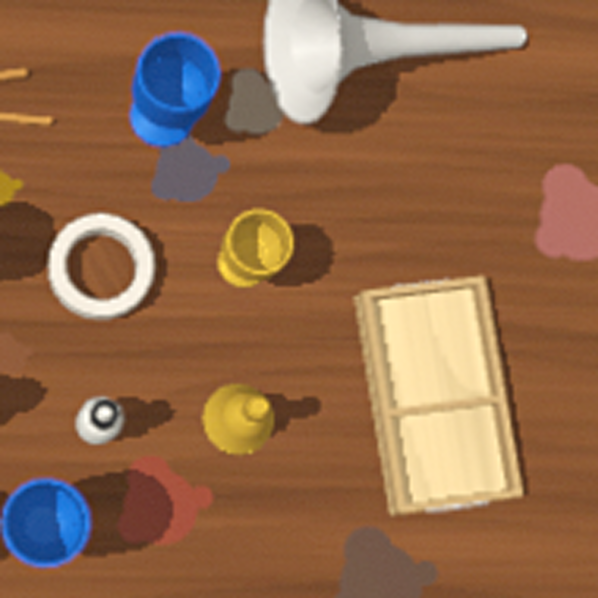

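View pics/sceneA.png

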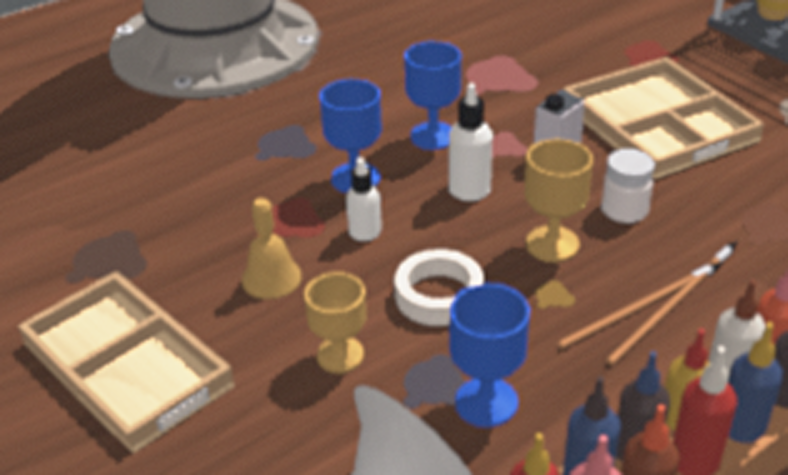

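Run:
```python
from h import *
import pickle
t=pickle.load(open('top0.pkl','rb'));s=pickle.load(open('scene0.pkl','rb'))
A=lambda x,y:(120+(x+.5)/4-.5,140+(y+.5)/4-.5)
B=lambda x,y:(300+(x+.5)/3.15-.5,90+(y+.5)/3.15-.5)
S=lambda x,y:(130+(x+.5)/2.5-.5,110+(y+.5)/2.5-.5)
def tri(a,b):
    (o1,d1),(o2,d2)=ray(t,*a),ray(s,*b);M=np.stack([d1,-d2],1);k=np.linalg.lstsq(M,o2-o1,rcond=None)[0]
    p,q=o1+k[0]*d1,o2+k[1]*d2;return (p+q)/2,np.linalg.norm(p-q)
for n,c in(('three',[A(118,93),A(365,133),A(318,415),A(57,370)]),('two',[B(357,296),B(487,278),B(522,494),B(391,513)])):
    P=np.array([onz(t,*p,.024) for p in c]);e=[np.linalg.norm(P[i]-P[(i+1)%4]) for i in range(4)]
    x=P[0]+P[1]-P[2]-P[3];y=P[0]+P[3]-P[1]-P[2]
    print(n,P[:,:2].mean(0).round(4),np.round(e,3),'yaw',np.arctan2(x[1],x[0]).round(3),np.arctan2(-y[0],y[1]).round(3))
for n,a,z,b in [('jar',A(461,95),.062,S(630,167)),('gobL',A(624,85),.11,S(559,162)),('botL',A(625,294),.132,S(470,87)),('tincap',A(441,287),.078,S(556,101)),
 ('botS',B(104,410),.088,S(360,163)),('gobS',B(259,243),.078,S(335,295)),('bell',B(258,404),.093,S(262,202)),
 ('blue1',A(567,485),.11,S(432,62)),('blue2',B(46,522),.11,S(351,101)),('blue3',B(177,70),.11,S(488,312))]:
    p,e=tri(a,b);print(n,onz(t,*a,z).round(4),'scene',onz(s,*b,z).round(4),'tri',p.round(4),round(e,4))
for q in[(378,275),(460,260),(474,312),(392,326)]:print('tin',onz(t,*A(*q),.066).round(4))
```

```text
three [0.5079 0.3312] [0.163 0.18  0.169 0.18 ] yaw -0.124 -0.137
two [ 0.4933 -0.3443] [0.111 0.179 0.11  0.177] yaw 0.14 0.159
jar [0.6033 0.1737 0.062 ] scene [0.6126 0.1666 0.062 ] tri [0.6053 0.175  0.0543] 0.0005
gobL [0.6005 0.0709 0.11  ] scene [0.6105 0.0643 0.11  ] tri [0.6026 0.0717 0.1025] 0.0008
botL [0.4742 0.065  0.132 ] scene [0.4782 0.0608 0.132 ] tri [0.4743 0.0647 0.1288] 0.001
tincap [0.4822 0.1774 0.078 ] scene [0.4881 0.1755 0.078 ] tri [0.4834 0.1788 0.0743] 0.0021
botS [ 0.4671 -0.0668  0.088 ] scene [ 0.469  -0.0703  0.088 ] tri [ 0.4668 -0.0678  0.0858] 0.002
gobS [ 0.601  -0.1863  0.078 ] scene [ 0.6081 -0.1897  0.078 ] tri [ 0.6025 -0.187   0.0725] 0.0007
bell [ 0.4737 -0.1821  0.093 ] scene [ 0.4724 -0.182   0.093 ] tri [ 0.4735 -0.1822  0.0938] 0.0005
blue1 [0.3669 0.0955 0.11  ] scene [0.3812 0.085  0.11  ] tri [0.3669 0.0961 0.1   ] 0.0006
blue2 [ 0.3821 -0.0243  0.11  ] scene [ 0.3961 -0.0315  0.11  ] tri [ 0.3828 -0.0241  0.1008] 0.0012
blue3 [ 0.7279 -0.118   0.11  ] scene [ 0.7303 -0.1223  0.11  ] tri [ 0.7283 -0.1192  0.1069] 0.0021
tin [0.49   0.2177 0.066 ]
tin [0.5004 0.1686 0.066 ]
tin [0.4692 0.1587 0.066 ]
tin [0.4594 0.2076 0.066 ]
```

Call:
apply_moves(series=[[[85,257,367,40,41],[85,257,367,40,41],[85,257,367,40,41],[85,257,367,40,41],[85,257,367,40,41],[85,257,367,40,41],[85,257,367,40,41],[85,257,367,40,41]]])

```text
clock: 1.15
tcp_pos: [0.5325, -0.2458, 0.2936]
ee_rot: [-0.0, 0.842, 0.539, 0.001]
contact_force: [0.8, -0.2, -0.2]
width: 0.0844
```

```bash
cat > look.py <<'E'
from h import *
import pickle,sys
n=sys.argv[1];cam=sys.argv[2] if len(sys.argv)>2 else 'wrist'
o=get_obs();x,y=o['ee_rot'][1:3]
print('t',round(float(o['clock']),2),'tcp',np.round(o['tcp_pos'],4),'jaw deg',round(float(np.degrees(np.arctan2(2*y*y-1,2*x*y))),1),'w',round(float(o['width']),4),'F',np.round(o['contact_force'],1),'j',np.round(o['joint_pos'],2))
f=grab_frame(cam);pickle.dump(f,open(n+'.pkl','wb'));cv2.imwrite(f'pics/{n}.png',f['color'])
E
python3 look.py w1
```

```text
t 1.15 tcp [ 0.5325 -0.2458  0.2936] jaw deg -24.8 w 0.0844 F [ 0.8 -0.2 -0.2] j [ 0.54  0.26 -0.26  1.75  0.07  1.14 -0.18]
```

View pics/w1.png

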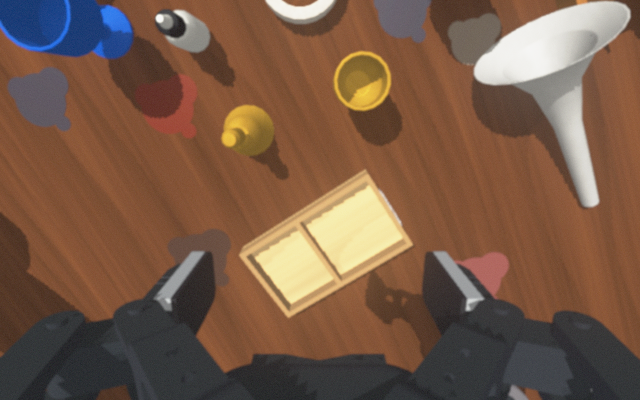

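Run:
```python
from h import *
import pickle
f=pickle.load(open('w1.pkl','rb'))
P=np.array([onz(f,*p,.024) for p in [(367,173),(411,243),(291,316),(241,250)]])
print(P[:,:2].round(4).tolist(),P.mean(0),[np.linalg.norm(P[i]-P[(i+1)%4]).round(4) for i in range(4)])
x=P[0]+P[1]-P[2]-P[3];print(np.arctan2(x[1],x[0]))
print('gob',onz(f,362,80.5,.078),'bell',onz(f,232,136,.09), 'botS',onz(f,165,20,.088))
d=f['color'];d=cv2.resize(d[60:330,200:440],None,fx=3,fy=2.2) if 0 else d
cv2.imwrite('pics/w1c.png',cv2.resize(f['color'][40:330,215:425],None,fx=2,fy=2,interpolation=cv2.INTER_CUBIC))
```

```text
[[0.5769, -0.2818], [0.5918, -0.3822], [0.4183, -0.412], [0.4039, -0.3053]] [ 0.4977066  -0.34534071  0.024     ] [np.float64(0.1015), np.float64(0.176), np.float64(0.1077), np.float64(0.1746)]
0.15226863580130398
gob [ 0.60376236 -0.18770055  0.078     ] bell [ 0.47630546 -0.18228455  0.09      ] botS [ 0.47056512 -0.07200879  0.088     ]
```

View pics/w1c.png

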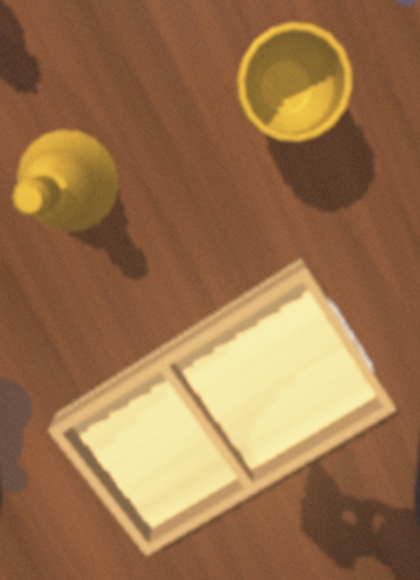

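Call:
apply_moves(series=[[[60,-57.5,63.5,-100,0],[60,-57.5,63.5,-100,0],[60,-57.5,63.5,-100,0],[60,-57.5,63.5,-160,0],[60,-57.5,63.5,-212,0],[60,-57.5,63.5,-212,0],[60,-57.5,63.5,-212,0],[60,-57.5,63.5,-212,0]]], grip_force=35)

```text
clock: 2.2
tcp_pos: [0.474, -0.1875, 0.0835]
ee_rot: [0.001, 0.844, 0.536, 0.001]
contact_force: [-0.1, -0.3, 0.3]
width: 0.0604
```

```bash
python3 look.py w2
```

```text
t 2.2 tcp [ 0.474  -0.1875  0.0835] jaw deg -25.2 w 0.0604 F [-0.1 -0.3  0.3] j [ 0.47  0.4  -0.26  2.1   0.17  0.66 -0.34]
```

View pics/w2.png

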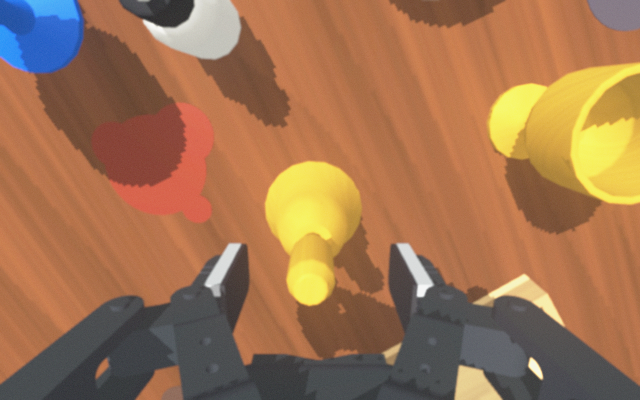

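Run:
```python
from h import *
import pickle
f=pickle.load(open('w2.pkl','rb'))
o=get_obs();print(o['tcp_pos'])
print(onz(f,310,287,.093),onz(f,311,240,.068),proj(f,[[.474,-.1875,.08]]))
```

```text
[ 0.4738318  -0.18736716  0.08328121]
[ 0.47368358 -0.18303879  0.093     ] [ 0.47670304 -0.17653487  0.068     ] [[316.38106483 278.62412903]]
```

Call:
apply_moves(series=[[[60,1.5,4,0,0],[5,1.5,4,0,0],[5,1.5,4,0,0],[5,1.5,4,0,0],[5,1.5,4,0,0],[5,1.5,4,0,0]]])

```text
clock: 3.0
tcp_pos: [0.4741, -0.1826, 0.0813]
ee_rot: [-0.0, 0.844, 0.536, -0.0]
contact_force: [-2.9, 1.6, 5.3]
width: 0.0167
```

Call:
apply_moves(series=[[[5,0,0,30,0],[5,0,0,65,0],[5,10,-26,65,0],[5,30,-78,65,0],[5,50,-130,65,0],[5,60,-157,65,0],[5,60,-157,65,0],[5,60,-157,65,0]]])

```text
clock: 4.0
tcp_pos: [0.5339, -0.3388, 0.1457]
ee_rot: [-0.001, 0.844, 0.537, -0.0]
contact_force: [-0.3, -0.2, -2.9]
width: 0.0166
```

```bash
python3 look.py w3; python3 look.py s3 scene
python3 - <<'E'
import cv2
im=cv2.imread('pics/s3.png');cv2.imwrite('pics/s3c.png',cv2.resize(im[110:310,110:360],None,fx=2.8,fy=2.8,interpolation=cv2.INTER_CUBIC))
E
```

```text
t 4.0 tcp [ 0.5339 -0.3388  0.1457] jaw deg -25.1 w 0.0166 F [-0.3 -0.2 -2.9] j [ 0.63  0.48 -0.22  1.79  0.13  0.89 -0.08]
t 4.05 tcp [ 0.534  -0.3386  0.146 ] jaw deg -25.1 w 0.0169 F [ 1.5 -0.  -2.8] j [ 0.63  0.48 -0.22  1.79  0.13  0.89 -0.08]
```

View pics/s3c.png

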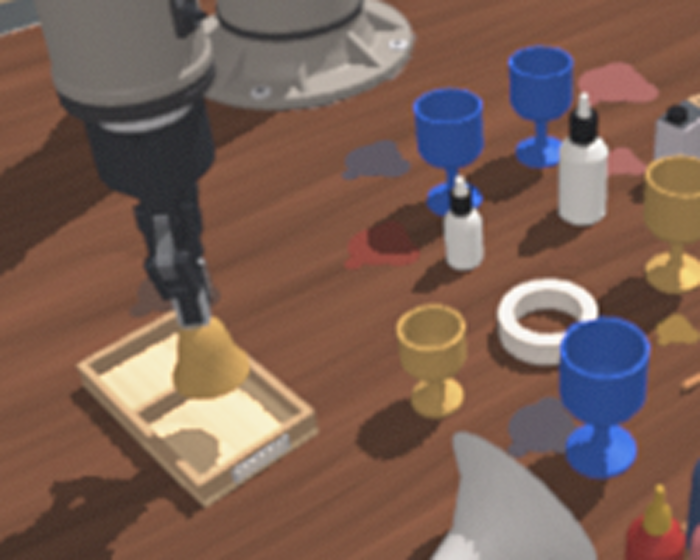

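View pics/w3.png

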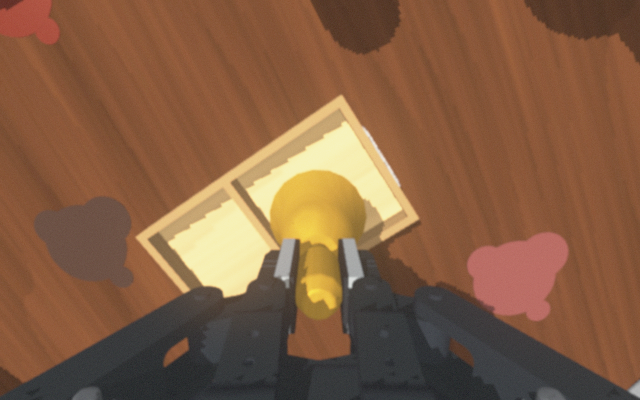

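Run:
```python
from h import *
import pickle
f=pickle.load(open('w3.pkl','rb'))
for p in[(342,96),(418,219),(138,236)]:print(onz(f,*p,.024))
c,s=np.cos(.152),np.sin(.152)
for a,b in[(.091,.052),(.091,-.052),(-.091,.052)]:
  P=[.4955+c*a-s*b,-.345+s*a+c*b,.024];print(P,proj(f,P))
```

```text
[ 0.57756136 -0.28367935  0.024     ]
[ 0.59236036 -0.38514719  0.024     ]
[ 0.40087924 -0.31017217  0.024     ]
[np.float64(0.5775771909433081), np.float64(-0.27982074926131983), 0.024] [[339.61210198  90.47111362]]
[np.float64(0.5933243898845424), np.float64(-0.38262165259152014), 0.024] [[418.01020859 215.46590112]]
[np.float64(0.3976756101154576), np.float64(-0.3073783474084798), 0.024] [[132.3203082  234.50310233]]
```

Call:
apply_moves(series=[[[5,0,-3,-30,0],[5,0,-3,-50,0],[5,0,-3,-56,0],[5,0,-3,-58,0],[5,0,-3,-58.5,0],[5,0,-3,-58.5,0]]])

```text
clock: 4.85
tcp_pos: [0.5345, -0.3428, 0.0884]
ee_rot: [0.0, 0.844, 0.536, 0.0]
contact_force: [-0.5, 0.3, -2.2]
width: 0.0167
```

Call:
apply_moves(series=[[[5,0,0,-1,0],[5,0,0,-1.5,0],[5,0,0,-1.5,0],[40,0,0,-1.5,0],[40,0,0,-1.5,0],[40,0,0,-1.5,0]]])

```text
clock: 5.6
tcp_pos: [0.5343, -0.3427, 0.0863]
ee_rot: [-0.0, 0.844, 0.536, 0.0]
contact_force: [0.4, -0.2, -0.3]
width: 0.0401
```

```bash
python3 look.py w4
```

```text
t 5.6 tcp [ 0.5343 -0.3427  0.0863] jaw deg -25.1 w 0.0401 F [ 0.4 -0.2 -0.3] j [ 0.63  0.55 -0.21  1.82  0.15  0.79 -0.1 ]
```

View pics/w4.png

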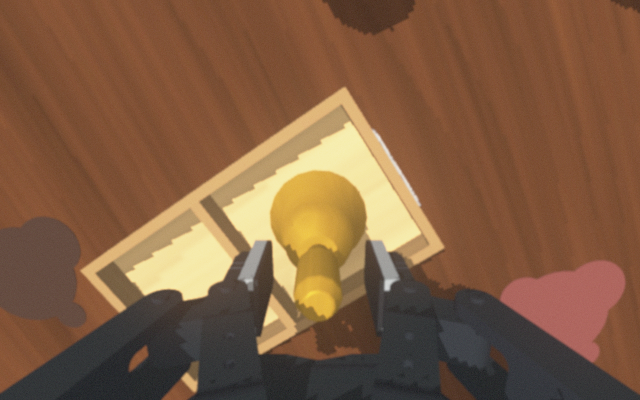

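Call:
apply_moves(series=[[[40,0,0,60,0],[40,0,0,120,0],[85,-5,50,170,5],[85,-34,532,194,40],[85,-34,532,194,40],[85,-34,532,194,40],[85,-34,532,194,40],[85,-34,532,194,40]]])

```text
clock: 6.65
tcp_pos: [0.5106, 0.0145, 0.2699]
ee_rot: [0.0, 0.609, 0.793, 0.0]
contact_force: [1.5, -0.4, 0.2]
width: 0.0848
```

```bash
python3 look.py w5
```

```text
t 6.65 tcp [0.5106 0.0145 0.2699] jaw deg 14.9 w 0.0848 F [ 1.5 -0.4  0.2] j [ 0.34  0.18 -0.55  1.92  0.11  1.07  0.  ]
```

View pics/w5.png

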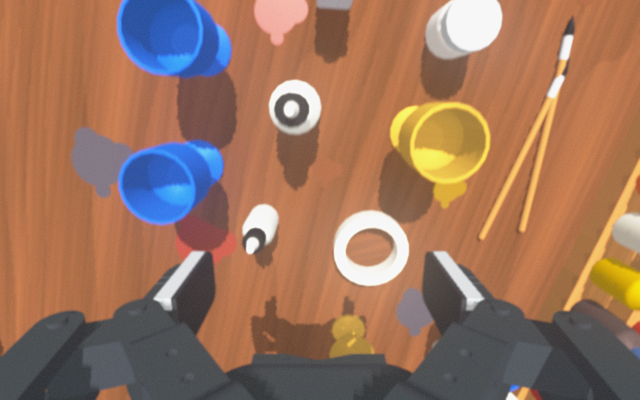

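Call:
apply_moves(series=[[[85,0,0,0,0],[85,0,0,0,0]]])

```text
clock: 6.95
tcp_pos: [0.5109, 0.0118, 0.2694]
ee_rot: [0.0, 0.61, 0.792, -0.0]
contact_force: [-0.1, 0.5, 0.0]
width: 0.0849
```

Call:
apply_moves(series=[[[85,-6,170,25,0],[85,-6,170,25,0],[85,-6,170,25,0],[85,-6,170,25,0]]])

```text
clock: 7.45
tcp_pos: [0.5049, 0.1853, 0.2948]
ee_rot: [-0.0, 0.608, 0.794, 0.001]
contact_force: [0.1, 0.3, -0.4]
width: 0.0852
```

```bash
python3 look.py w6
```

```text
t 7.45 tcp [0.5049 0.1853 0.2948] jaw deg 15.1 w 0.0852 F [ 0.1  0.3 -0.4] j [ 0.1   0.22 -0.66  1.83  0.15  1.14 -0.34]
```

View pics/w6.png

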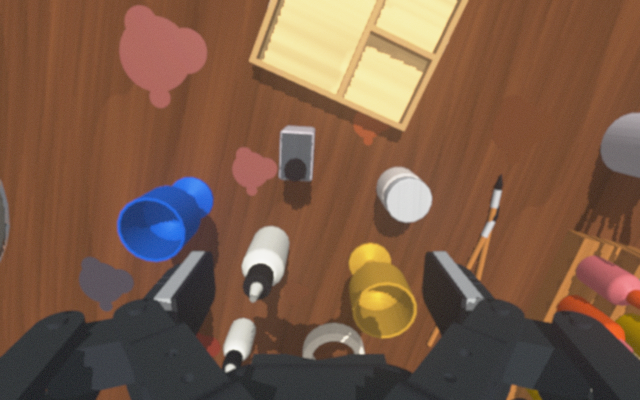

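Run:
```python
from h import *
import pickle
f=pickle.load(open('w6.pkl','rb'))
cv2.imwrite('pics/w6c.png',cv2.resize(f['color'][0:290,230:450],None,fx=2.06,fy=2.06,interpolation=cv2.INTER_CUBIC))
cv2.imwrite('pics/w6d.png',cv2.resize(f['color'][115:190,270:325],None,fx=8,fy=8,interpolation=cv2.INTER_CUBIC))
```

```text
(no output)
```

View pics/w6c.png

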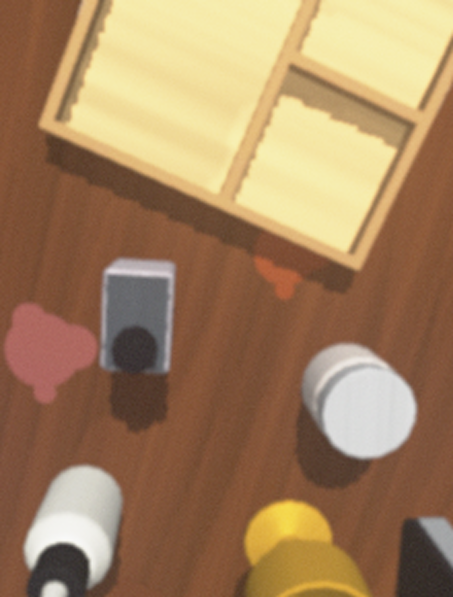

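View pics/w6d.png

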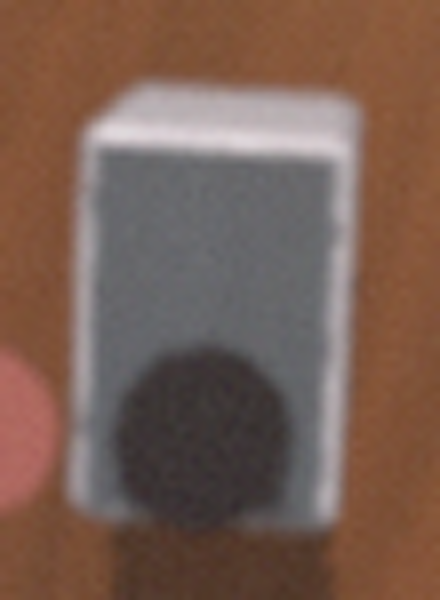

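Run:
```python
from h import *
import pickle
f=pickle.load(open('w6.pkl','rb'))
D=lambda x,y:(270+(x+.5)/8-.5,115+(y+.5)/8-.5)
C=lambda x,y:(230+(x+.5)/2.06-.5,(y+.5)/2.06-.5)
P=np.array([onz(f,*D(*p),.066) for p in[(88,135),(352,140),(338,522),(72,518)]])
print(P[:,:2].round(4).tolist(),P.mean(0).round(4),[np.linalg.norm(P[i]-P[(i+1)%4]).round(4) for i in range(4)])
w=P[1]+P[2]-P[0]-P[3];l=P[2]+P[3]-P[0]-P[1];print('y axis',np.degrees(np.arctan2(w[1],w[0])),'long',np.degrees(np.arctan2(l[1],l[0])))
a=onz(f,*C(42,126),.024);b=onz(f,*C(358,270),.024);d=b-a;print('tray3',a,b,np.linalg.norm(d),'yaw',np.arctan2(d[1],d[0]))
y=np.arctan2(d[1],d[0]);cen=(a+b)/2+.081*np.array([-np.sin(y),np.cos(y),0]);print('cen',cen)
print('cap',onz(f,*D(203,440),.078),'jar',onz(f,*C(368,409),.062),'botL',onz(f,256,293,.130), onz(f,*C(68,560),.112),'botS',onz(f,230,368,.088))
```

```text
[[0.4601, 0.2101], [0.4914, 0.2178], [0.5019, 0.1712], [0.4693, 0.163]] [0.4807 0.1905 0.066 ] [np.float64(0.0322), np.float64(0.0478), np.float64(0.0336), np.float64(0.048)]
y axis 14.016066632210574 long -78.16668111548447
tray3 [0.40924976 0.26782177 0.024     ] [0.58645427 0.2408011  0.024     ] 0.17925276606490478 yaw -0.15131736800795262
cen [0.510062   0.33438588 0.024     ]
cap [0.48300367 0.17951416 0.078     ] jar [0.60391296 0.17727406 0.062     ] botL [0.47706591 0.07079855 0.13      ] [0.4777469  0.08349909 0.112     ] botS [ 0.46728888 -0.05628727  0.088     ]
```

Call:
apply_moves(series=[[[70,-24,8.5,-60,-1.5],[70,-24,8.5,-120,-1.5],[70,-24,8.5,-150,-1.5],[70,-24,8.5,-150,-1.5]]])

```text
clock: 8.0
tcp_pos: [0.4802, 0.1888, 0.1425]
ee_rot: [-0.001, 0.621, 0.784, -0.002]
contact_force: [-0.5, 0.4, 1.5]
width: 0.0701
```

```bash
python3 look.py w7
```

```text
t 8.0 tcp [0.4802 0.1888 0.1425] jaw deg 13.2 w 0.0701 F [-0.5  0.4  1.5] j [ 0.02  0.37 -0.62  2.03  0.29  0.83 -0.53]
```

View pics/w7.png

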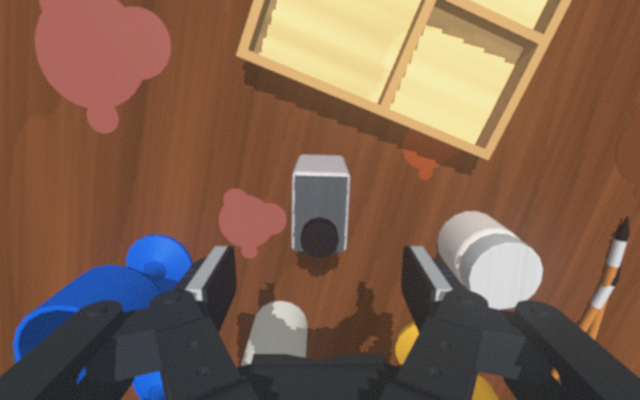

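Call:
apply_moves(series=[[[70,0,0,-50,0],[70,0,0,-90,0],[70,0,0,-96,0],[70,0,0,-96,0],[20,0,0,-96,0],[20,0,0,-96,0],[20,0,0,-96,0],[20,0,0,-96,0]]])

```text
clock: 9.05
tcp_pos: [0.4817, 0.1913, 0.0497]
ee_rot: [0.001, 0.62, 0.785, 0.001]
contact_force: [-3.1, -1.3, 13.1]
width: 0.0332
```

```bash
python3 look.py w8
```

```text
t 9.05 tcp [0.4817 0.1913 0.0497] jaw deg 13.4 w 0.0332 F [-3.1 -1.3 13.1] j [-0.06  0.51 -0.54  2.08  0.43  0.65 -0.65]
```

View pics/w8.png

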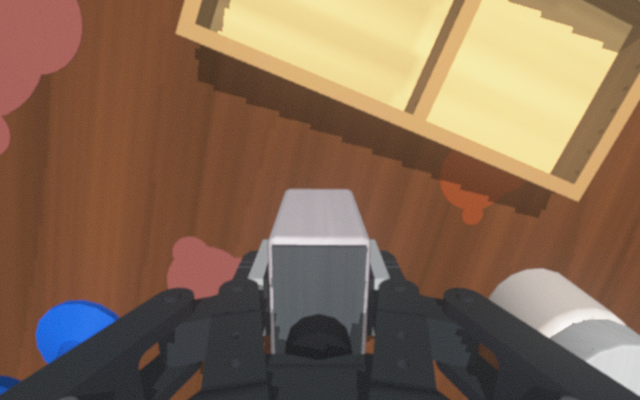

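Call:
apply_moves(series=[[[20,0,0,25,0],[20,0,0,80,0],[20,0,0,140,0],[20,0,0,165,0],[20,-4,-40,165,0],[20,-8,-95,165,0],[20,-12,-155,165,0],[20,-16,-215,165,0]]])

```text
clock: 10.1
tcp_pos: [0.4645, -0.0256, 0.2141]
ee_rot: [0.0, 0.62, 0.785, 0.0]
contact_force: [1.5, 0.1, -2.4]
width: 0.0335
```

```bash
python3 look.py w9;python3 - <<'E'
from h import *
import pickle
f=pickle.load(open('w8.pkl','rb'))
a=onz(f,178,36,.024);b=onz(f,580,200,.024);d=b-a;y=np.arctan2(d[1],d[0]);print(np.linalg.norm(d),y,(a+b)/2+.081*np.array([-np.sin(y),np.cos(y),0]))
E
```

```text
t 10.1 tcp [ 0.4645 -0.0256  0.2141] jaw deg 13.4 w 0.0335 F [ 1.5  0.1 -2.4] j [ 0.43  0.17 -0.56  2.08  0.11  0.93  0.04]
0.1794814145349863 -0.1394818711009256 [0.50911534 0.33434655 0.024     ]
```

View pics/w9.png

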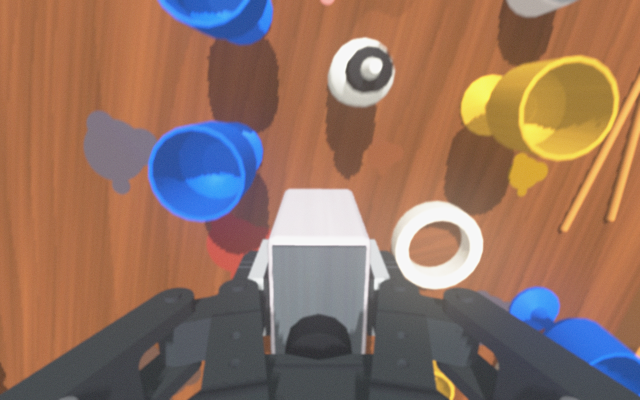

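Call:
apply_moves(series=[[[20,-3,-60,0,-2],[20,-6,-120,0,-5],[20,-10,-180,0,-5],[20,-13,-240,0,-5],[20,-17,-300,0,-5],[20,-17,-331,0,-5],[20,-17,-331,-40,-5],[20,-17,-331,-80,-5]]])

```text
clock: 11.15
tcp_pos: [0.4479, -0.3552, 0.1331]
ee_rot: [0.001, 0.654, 0.757, 0.0]
contact_force: [0.4, -0.2, -3.2]
width: 0.0333
```

```bash
python3 look.py w10;python3 look.py t10 top; python3 -c "
import cv2
im=cv2.imread('pics/t10.png');cv2.imwrite('pics/t10c.png',cv2.resize(im[150:280,370:500],None,fx=4,fy=4))"
```

```text
t 11.15 tcp [ 0.4479 -0.3552  0.1331] jaw deg 8.3 w 0.0333 F [ 0.4 -0.2 -3.2] j [ 0.81  0.41 -0.31  1.93  0.17  0.82  0.55]
t 11.2 tcp [ 0.4458 -0.3535  0.128 ] jaw deg 8.4 w 0.0338 F [-4.1  2.5 -8.7] j [ 0.81  0.42 -0.31  1.94  0.17  0.82  0.55]
```

View pics/w10.png

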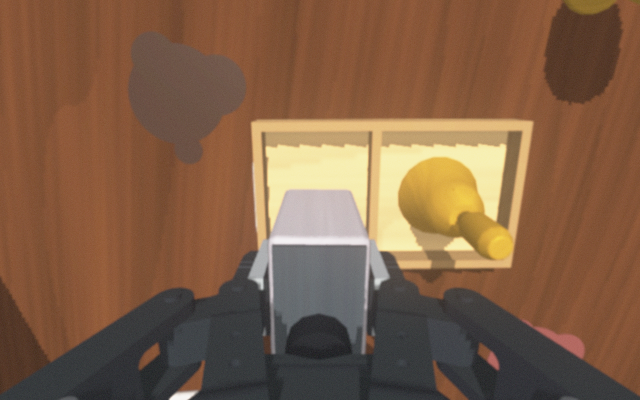

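View pics/t10c.png

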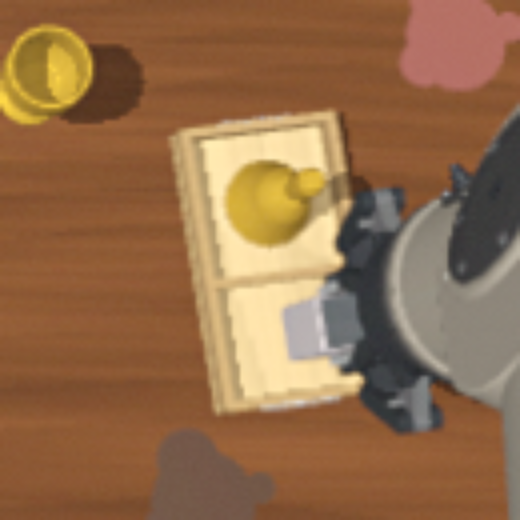

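Run:
```python
from h import *
import pickle
f=pickle.load(open('w10.pkl','rb'))
P=np.array([onz(f,*p,.024) for p in[(253,121),(532,121),(513,267)]]);print(P)
c=(P[0]+P[2])/2;d=P[1]-P[0];y=np.arctan2(d[1],d[0]);print(c,y,np.linalg.norm(d),np.linalg.norm(P[2]-P[1]))
R=np.array([[np.cos(y),-np.sin(y)],[np.sin(y),np.cos(y)]])
print('small',c[:2]+R@[-.049,0]); o=get_obs();print(o['tcp_pos'],R.T@(o['tcp_pos'][:2]-c[:2]))
```

```text
[[ 0.39946985 -0.3090096   0.024     ]
 [ 0.57588858 -0.28290912  0.024     ]
 [ 0.593754   -0.3842863   0.024     ]]
[ 0.49661192 -0.34664795  0.024     ] 0.14688071334972466 0.178339015633421 0.10293932457692676
small [ 0.44813954 -0.35381925]
[ 0.44596255 -0.353364    0.13032351] [-0.05108692  0.00076896]
```

Call:
apply_moves(series=[[[20,0,1,-40,0],[20,0,1,-65,0],[20,0,1,-75,0],[20,0,1,-77.5,0],[20,0,1,-78,0],[20,0,1,-78.5,0],[20,0,1,-79,0],[20,0,1,-79,0]]])

```text
clock: 12.25
tcp_pos: [0.4484, -0.3541, 0.0558]
ee_rot: [0.001, 0.654, 0.757, -0.0]
contact_force: [-3.8, 1.8, 13.9]
width: 0.0335
```

Call:
apply_moves(series=[[[50,0,0,0,0],[50,0,0,0,0],[50,0,0,0,0],[50,0,0,30,0],[50,0,0,90,0],[50,0,0,130,0]]])

```text
clock: 13.0
tcp_pos: [0.4483, -0.3539, 0.1869]
ee_rot: [0.001, 0.654, 0.757, 0.0]
contact_force: [0.5, -0.3, -0.6]
width: 0.0502
```

```bash
python3 look.py w11
```

```text
t 13.0 tcp [ 0.4483 -0.3539  0.1869] jaw deg 8.4 w 0.0502 F [ 0.5 -0.3 -0.6] j [ 0.82  0.35 -0.33  1.89  0.14  0.92  0.58]
```

View pics/w11.png

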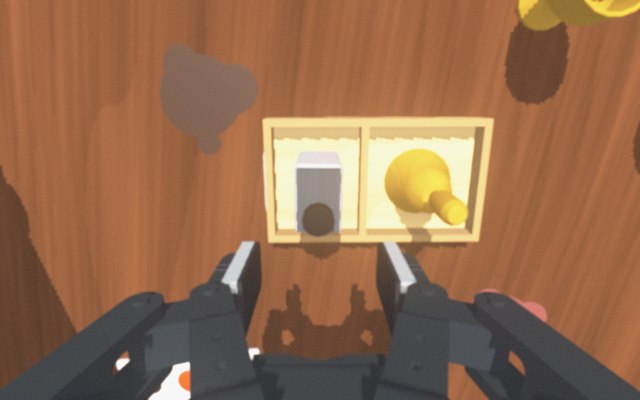

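Call:
apply_moves(series=[[[80,40,42,0,-5],[80,80,84,0,-8],[80,120,126,0,-8],[80,155,168,-10,-8],[80,155,168,-36,-8],[80,155,168,-36,-8]]])

```text
clock: 13.8
tcp_pos: [0.6019, -0.1852, 0.1465]
ee_rot: [-0.002, 0.704, 0.71, -0.001]
contact_force: [-0.8, -1.0, 0.2]
width: 0.08
```

```bash
python3 look.py w12
```

```text
t 13.8 tcp [ 0.6019 -0.1852  0.1465] jaw deg 0.4 w 0.08 F [-0.8 -1.   0.2] j [ 0.46  0.49 -0.35  1.78  0.2   0.91  0.03]
```

View pics/w12.png

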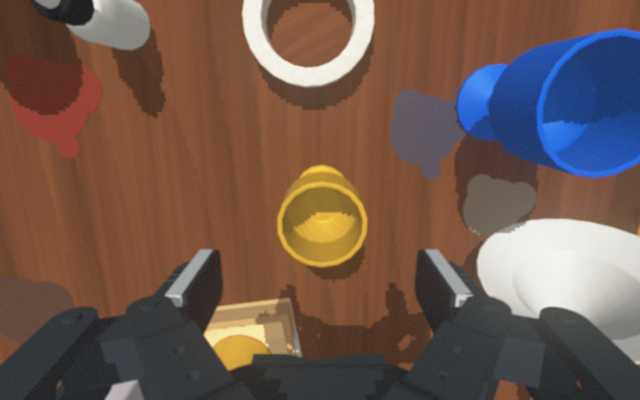

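Run:
```python
from h import *
import pickle
f=pickle.load(open('w12.pkl','rb'))
print(onz(f,323,225,.078),onz(f,278,225,.078),onz(f,367,225,.078),'funnel',onz(f,478,258,.06),onz(f,478,258,.03),'blue',onz(f,458,102,.005), get_obs()['tcp_pos'])
```

```text
[ 0.60457258 -0.18732772  0.078     ] [ 0.57912186 -0.18754771  0.078     ] [ 0.62943509 -0.187127    0.078     ] funnel [ 0.70407593 -0.21565864  0.06      ] [ 0.71891386 -0.22989428  0.03      ] blue [ 0.70123037 -0.11995773  0.005     ] [ 0.60228636 -0.18598572  0.14785158]
```

Call:
apply_moves(series=[[[80,1,-0.5,-45,0],[80,1,-0.5,-83,0],[80,1,-0.5,-83,0],[80,1,-0.5,-83,0],[35,1,-0.5,-83,0],[35,1,-0.5,-83,0],[35,1,-0.5,-83,0],[35,1,-0.5,-83,0]]])

```text
clock: 14.85
tcp_pos: [0.6045, -0.1866, 0.0671]
ee_rot: [0.001, 0.705, 0.709, 0.0]
contact_force: [-3.3, 1.4, 12.1]
width: 0.0502
```

```bash
python3 look.py w13
```

```text
t 14.85 tcp [ 0.6045 -0.1866  0.0671] jaw deg 0.4 w 0.0502 F [-3.3  1.4 12.1] j [ 0.44  0.59 -0.32  1.82  0.25  0.77 -0.01]
```

View pics/w13.png

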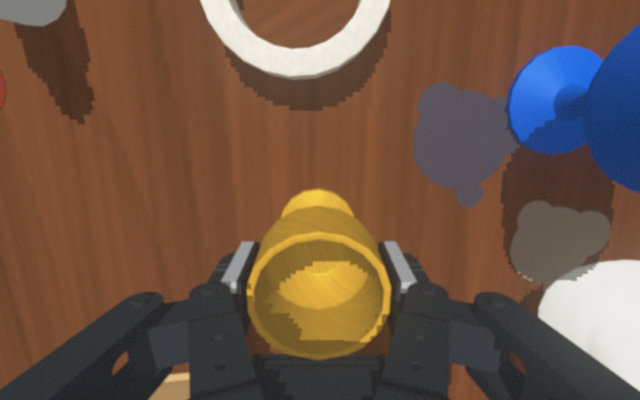

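Call:
apply_moves(series=[[[35,0,0,20,0],[35,0,0,70,0],[35,0,0,125,0],[35,0,0,155,0],[35,-12,40,155,0],[35,-28,97,155,0],[35,-45,155,155,0],[35,-61,212,155,0]]])

```text
clock: 15.9
tcp_pos: [0.5422, 0.0275, 0.222]
ee_rot: [0.001, 0.705, 0.709, 0.0]
contact_force: [1.2, 1.0, -2.1]
width: 0.0507
```

Call:
apply_moves(series=[[[35,-17,58,0,0],[35,-33,116,0,0],[35,-50,174,0,0],[35,-66,232,0,0],[35,-80,279,0,0],[35,-80,279,-30,0],[35,-80,279,-70,0],[35,-80,279,-70,0]]])

```text
clock: 16.9
tcp_pos: [0.4618, 0.304, 0.1495]
ee_rot: [-0.0, 0.705, 0.71, -0.002]
contact_force: [-0.8, 0.9, 0.4]
width: 0.0502
```

```bash
python3 look.py w14
```

```text
t 16.9 tcp [0.4618 0.304  0.1495] jaw deg 0.4 w 0.0502 F [-0.8  0.9  0.4] j [-0.23  0.41 -0.57  1.95  0.28  0.87 -0.94]
```

View pics/w14.png

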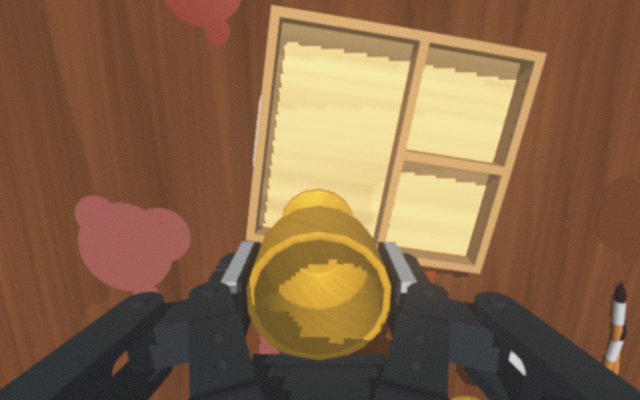

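Run:
```python
from h import *
import pickle
f=pickle.load(open('w14.pkl','rb'))
P=np.array([onz(f,*p,.024) for p in[(272,6),(546,54),(480,272)]]);print(P)
c=(P[0]+P[2])/2;d=P[1]-P[0];y=np.arctan2(d[1],d[0]);e=P[1]-P[2];print(c,y,np.arctan2(-e[0],e[1]),np.linalg.norm(d),np.linalg.norm(e))
R=np.array([[np.cos(y),-np.sin(y)],[np.sin(y),np.cos(y)]])
o=get_obs();print(o['tcp_pos'],R.T@(o['tcp_pos'][:2]-c[:2]))
for b in(.039,-.039):print(c[:2]+R@[.049,b])
```

```text
[[0.43172971 0.42655273 0.024     ]
 [0.61000309 0.40008339 0.024     ]
 [0.5866475  0.2425491  0.024     ]]
[0.50918861 0.33455092 0.024     ] -0.1473993044198434 -0.14718507145127857 0.18022770421010878 0.1592561960281714
[0.46267789 0.3046281  0.1511884 ] [-0.04161173 -0.0364292 ]
[0.56338505 0.36593157]
[0.55192949 0.28877738]
```

Call:
apply_moves(series=[[[35,0,0,-40,0],[35,0,0,-65,0],[35,0,0,-75,0],[35,0,0,-77.5,0],[35,0,0,-78,0],[35,0,0,-78.5,0],[35,0,0,-79,0],[35,0,0,-79,0]]])

```text
clock: 17.95
tcp_pos: [0.4635, 0.3053, 0.0731]
ee_rot: [0.0, 0.705, 0.709, 0.001]
contact_force: [-4.0, -3.5, 16.5]
width: 0.0502
```

Call:
apply_moves(series=[[[70,0,0,0,0],[70,0,0,0,0],[70,0,0,0,0],[70,0,0,30,0],[70,0,0,90,0],[70,0,0,130,0]]])

```text
clock: 18.7
tcp_pos: [0.4631, 0.3051, 0.2038]
ee_rot: [0.0, 0.705, 0.71, 0.001]
contact_force: [1.3, 0.3, -0.4]
width: 0.0701
```

```bash
python3 look.py w15
```

```text
t 18.7 tcp [0.4631 0.3051 0.2038] jaw deg 0.4 w 0.0701 F [ 1.3  0.3 -0.4] j [-0.2   0.34 -0.6   1.9   0.23  0.97 -0.9 ]
```

View pics/w15.png

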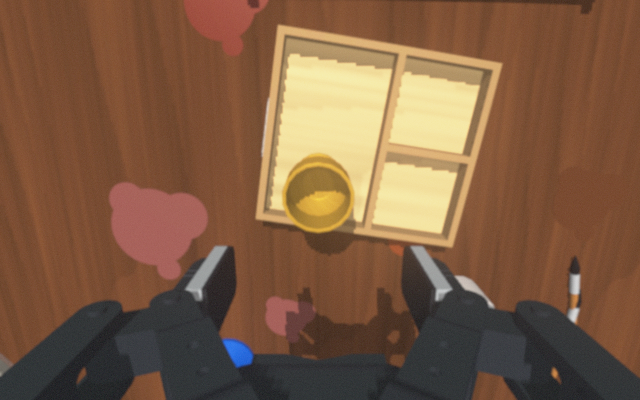

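Call:
apply_moves(series=[[[80,45,-42,0,0],[80,90,-84,0,0],[80,135,-125,0,0],[80,140.5,-130.5,-30,0],[80,140.5,-130.5,-53,0],[80,140.5,-130.5,-53,0]]])

```text
clock: 19.5
tcp_pos: [0.6024, 0.1738, 0.1466]
ee_rot: [-0.001, 0.705, 0.709, -0.001]
contact_force: [-0.1, 0.9, 0.8]
width: 0.0802
```

```bash
python3 look.py w16
```

```text
t 19.5 tcp [0.6024 0.1738 0.1466] jaw deg 0.4 w 0.0802 F [-0.1  0.9  0.8] j [-0.01  0.51 -0.5   1.78  0.29  0.93 -0.62]
```

View pics/w16.png

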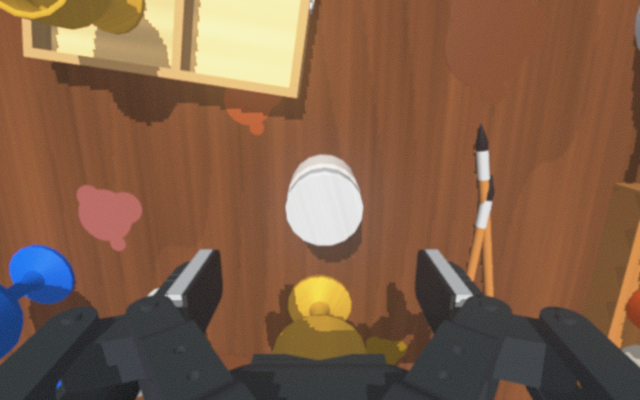

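Run:
```python
from h import *
import pickle
f=pickle.load(open('w16.pkl','rb'))
print(onz(f,324,206.5,.062),'gobL foot',onz(f,320,303,.003), get_obs()['tcp_pos'])
```

```text
[0.60586443 0.1773939  0.062     ] gobL foot [0.60421285 0.07326742 0.003     ] [0.60305022 0.1743065  0.14808693]
```

Call:
apply_moves(series=[[[80,1,1.5,-45,0],[80,1,1.5,-89,0],[80,1,1.5,-89,0],[80,1,1.5,-89,0],[35,1,1.5,-89,0],[35,1,1.5,-89,0],[35,1,1.5,-89,0],[35,1,1.5,-89,0]]])

```text
clock: 20.55
tcp_pos: [0.6053, 0.176, 0.0612]
ee_rot: [0.001, 0.705, 0.709, 0.001]
contact_force: [-1.2, -0.3, 11.8]
width: 0.0467
```

```bash
python3 look.py w17;python3 look.py s17 scene; python3 -c "
import cv2
im=cv2.imread('pics/s17.png');cv2.imwrite('pics/s17c.png',cv2.resize(im[80:260,260:460],None,fx=3,fy=3))"
```

```text
t 20.55 tcp [0.6053 0.176  0.0612] jaw deg 0.4 w 0.0467 F [-1.2 -0.3 11.8] j [-0.04  0.61 -0.45  1.83  0.37  0.78 -0.68]
t 20.6 tcp [0.6053 0.176  0.0612] jaw deg 0.4 w 0.047 F [-2.  -0.9 11. ] j [-0.04  0.61 -0.45  1.83  0.37  0.78 -0.68]
```

View pics/w17.png

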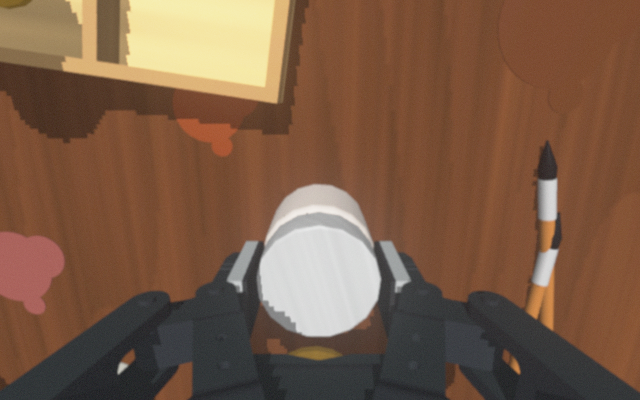

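View pics/s17c.png

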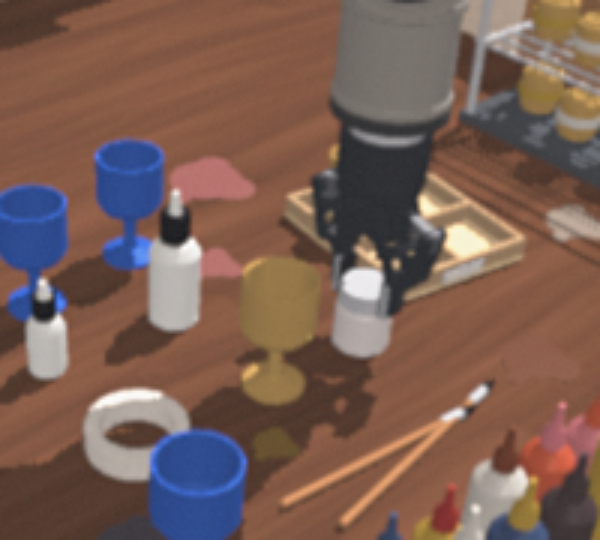

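Call:
apply_moves(series=[[[35,0,0,25,0],[35,0,0,70,0],[35,-9,40,70,-4],[35,-22,98,70,-8],[35,-35,155,70,-8],[35,-42,190,70,-8],[35,-42,190,60,-8],[35,-42,190,60,-8]]])

```text
clock: 21.65
tcp_pos: [0.5623, 0.3647, 0.1188]
ee_rot: [0.0, 0.753, 0.658, -0.001]
contact_force: [0.8, -0.7, -2.1]
width: 0.0469
```

```bash
python3 look.py w18
```

```text
t 21.65 tcp [0.5623 0.3647 0.1188] jaw deg -7.6 w 0.0469 F [ 0.8 -0.7 -2.1] j [-0.33  0.6  -0.47  1.7   0.32  0.93 -1.06]
```

View pics/w18.png

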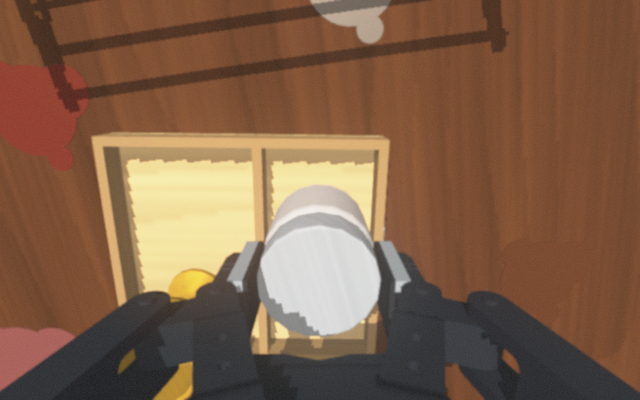

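Run:
```python
from h import *
import pickle
f=pickle.load(open('w18.pkl','rb'))
P=np.array([onz(f,*p,.024) for p in[(94,139),(389,139)]]);print(P)
c=np.array([.5092,.3346]);y=-.1473
R=np.array([[np.cos(y),-np.sin(y)],[np.sin(y),np.cos(y)]])
print([(R.T@(p[:2]-c)).round(4) for p in P],R.T@(get_obs()['tcp_pos'][:2]-c))
```

```text
[[0.43298354 0.42582746 0.024     ]
 [0.61061996 0.40156332 0.024     ]]
[array([-0.0888,  0.0791]), array([0.0905, 0.0811])] [0.04861871 0.03727526]
```

Call:
apply_moves(series=[[[35,0,0,-30,0],[35,0,0,-48,0],[35,0,0,-52,0],[35,0,0,-53,0],[35,0,0,-53.5,0],[35,0,0,-54,0],[35,0,0,-54,0]]])

```text
clock: 22.58
tcp_pos: [0.5629, 0.3653, 0.0672]
ee_rot: [0.0, 0.753, 0.658, 0.0]
contact_force: [-6.3, -7.0, 15.6]
width: 0.0467
```

Call:
apply_moves(series=[[[65,0,0,0,0],[65,0,0,0,0],[65,0,0,0,0],[65,0,0,30,0],[65,0,0,90,0],[65,0,0,150,0],[65,0,0,180,0]]])

```text
clock: 23.45
tcp_pos: [0.563, 0.3664, 0.2492]
ee_rot: [0.0, 0.753, 0.659, 0.002]
contact_force: [0.5, 0.5, -0.4]
width: 0.065
```

```bash
python3 look.py w19
```

```text
t 23.45 tcp [0.563  0.3664 0.2492] jaw deg -7.6 w 0.065 F [ 0.5  0.5 -0.4] j [-0.3   0.47 -0.51  1.59  0.25  1.14 -1.  ]
```

View pics/w19.png

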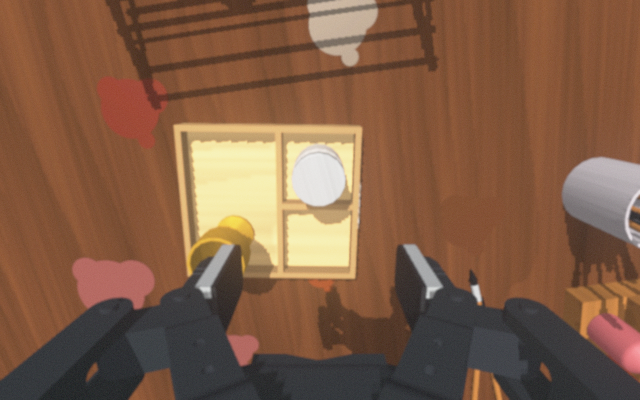

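Call:
apply_moves(series=[[[60,-17,-57,0,5],[60,-33,-114,0,10],[60,-50,-171,0,15],[60,-66,-228,0,16],[60,-83,-285,0,16],[60,-87,-300,-40,16],[60,-87,-300,-40,16]]])

```text
clock: 24.38
tcp_pos: [0.4739, 0.0643, 0.2039]
ee_rot: [-0.001, 0.654, 0.756, -0.002]
contact_force: [1.0, 0.2, 0.0]
width: 0.0599
```

```bash
python3 look.py w20
```

```text
t 24.38 tcp [0.4739 0.0643 0.2039] jaw deg 8.3 w 0.0599 F [1.  0.2 0. ] j [ 0.2   0.2  -0.52  2.06  0.13  0.92 -0.25]
```

View pics/w20.png

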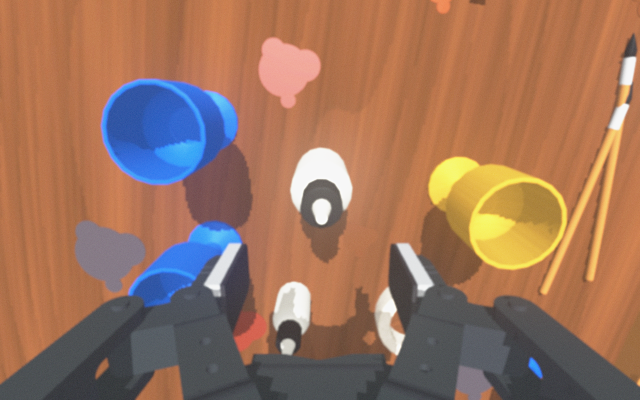

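Run:
```python
from h import *
import pickle
f=pickle.load(open('w20.pkl','rb'))
print(onz(f,322,204,.112),onz(f,320.5,214,.131),onz(f,321,171,.0), get_obs()['tcp_pos'])
```

```text
[0.47556379 0.06755271 0.112     ] [0.47464542 0.06720843 0.131     ] [0.47550382 0.06557264 0.        ] [0.47510214 0.06592613 0.20537697]
```

Call:
apply_moves(series=[[[60,-1,1,-50,0],[60,-1,1,-98,0],[60,-1,1,-106,0],[60,-1,1,-106,0],[15,-1,1,-106,0],[15,-1,1,-106,0],[15,-1,1,-106,0],[15,-1,1,-106,0]]])

```text
clock: 25.42
tcp_pos: [0.4752, 0.067, 0.1012]
ee_rot: [0.001, 0.654, 0.757, 0.001]
contact_force: [-4.3, -0.4, 14.5]
width: 0.0316
```

```bash
python3 look.py w21
```

```text
t 25.43 tcp [0.4752 0.067  0.1012] jaw deg 8.4 w 0.0316 F [-4.3 -0.4 14.5] j [ 0.14  0.36 -0.48  2.14  0.26  0.69 -0.37]
```

View pics/w21.png

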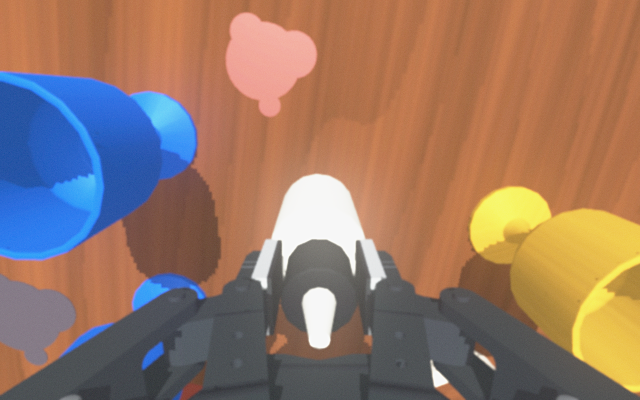

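Call:
apply_moves(series=[[[45,0,0,0,0],[45,0,0,0,0],[45,0,0,8,0],[45,0,0,8,0],[15,0,0,8,0],[15,0,0,8,0],[15,0,0,8,0],[15,0,0,8,0]]])

```text
clock: 26.48
tcp_pos: [0.4747, 0.0668, 0.1077]
ee_rot: [0.0, 0.654, 0.757, 0.0]
contact_force: [0.3, 0.1, 7.2]
width: 0.0271
```

Call:
apply_moves(series=[[[15,0,0,20,0],[15,0,0,70,0],[15,0,0,100,0],[15,14,40,100,-5],[15,33,95,100,-10],[15,52,150,100,-16],[15,70,202,100,-16],[15,77,222,100,-16]]])

```text
clock: 27.48
tcp_pos: [0.5512, 0.2922, 0.2068]
ee_rot: [-0.001, 0.752, 0.66, -0.0]
contact_force: [0.4, -0.6, -2.0]
width: 0.0271
```

Call:
apply_moves(series=[[[15,0,0,0,0],[15,0,0,-30,0],[15,0,0,-50,0],[15,0,0,-50,0]]])

```text
clock: 27.98
tcp_pos: [0.5508, 0.2872, 0.156]
ee_rot: [-0.0, 0.753, 0.658, -0.002]
contact_force: [-0.2, 0.3, -0.9]
width: 0.027
```

```bash
python3 look.py w22;python3 look.py s22 scene; python3 -c "
import cv2
im=cv2.imread('pics/s22.png');cv2.imwrite('pics/s22c.png',cv2.resize(im[80:260,260:460],None,fx=3,fy=3))"
```

```text
t 27.98 tcp [0.5508 0.2872 0.156 ] jaw deg -7.7 w 0.027 F [-0.2  0.3 -0.9] j [-0.19  0.49 -0.51  1.79  0.29  0.94 -0.96]
t 28.02 tcp [0.5513 0.2879 0.1572] jaw deg -7.7 w 0.0268 F [-0.6 -0.2 -0.5] j [-0.19  0.49 -0.51  1.79  0.29  0.94 -0.96]
```

View pics/w22.png

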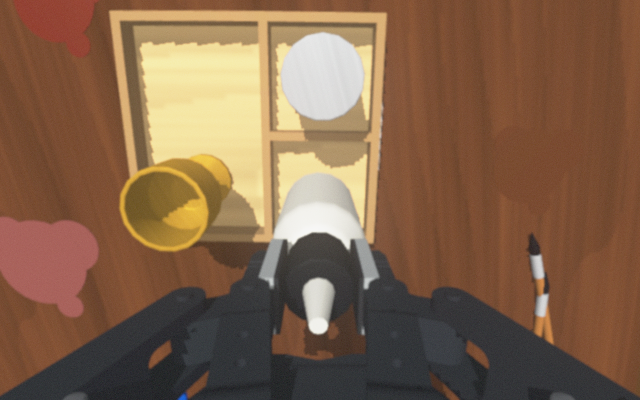

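View pics/s22c.png

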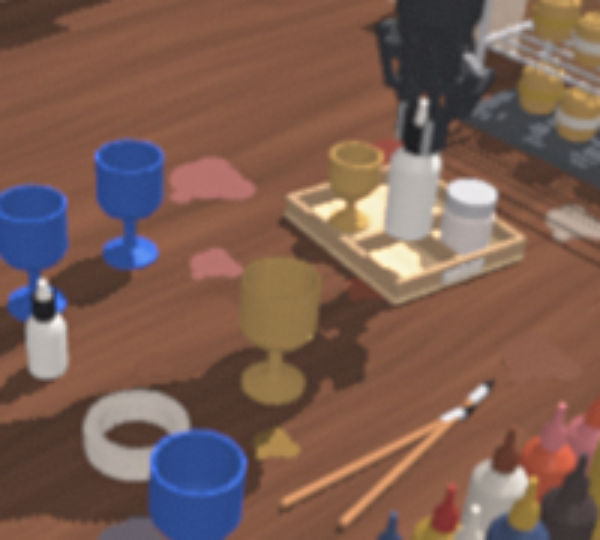

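Call:
apply_moves(series=[[[15,0,0,-22,0],[15,0,0,-38,0],[15,0,0,-42,0],[15,0,0,-43,0],[15,0,0,-43.5,0],[15,0,0,-44,0],[15,0,0,-44,0]]])

```text
clock: 28.95
tcp_pos: [0.5516, 0.2888, 0.1138]
ee_rot: [0.0, 0.753, 0.659, 0.0]
contact_force: [0.3, 0.4, -0.2]
width: 0.0269
```

Call:
apply_moves(series=[[[15,0,0,-0.5,0],[15,0,0,-0.5,0],[45,0,0,-0.5,0],[45,0,0,-0.5,0],[45,0,0,-0.5,0],[45,0,0,30,0],[45,0,0,80,0],[45,0,0,130,0]]])

```text
clock: 29.95
tcp_pos: [0.5512, 0.2886, 0.2447]
ee_rot: [-0.0, 0.752, 0.659, -0.0]
contact_force: [1.3, -0.6, 0.2]
width: 0.0447
```

Call:
apply_moves(series=[[[45,0,-50,10,0],[45,0,-110,10,0],[45,0,-170,10,0],[45,0,-230,10,0],[45,0,-280,10,0],[45,0,-280,10,0],[45,0,-280,10,0]]])

```text
clock: 30.82
tcp_pos: [0.5514, 0.0092, 0.2535]
ee_rot: [-0.0, 0.753, 0.659, 0.0]
contact_force: [-0.5, 0.7, -0.0]
width: 0.0449
```

```bash
python3 look.py t23 top;python3 look.py s23 scene; python3 -c "
import cv2
im=cv2.imread('pics/s23.png');cv2.imwrite('pics/s23c.png',cv2.resize(im[100:300,130:450],None,fx=2.5,fy=2.5))
im=cv2.imread('pics/t23.png');cv2.imwrite('pics/t23c.png',cv2.resize(im[130:290,125:475],None,fx=2.25,fy=2.25,interpolation=cv2.INTER_CUBIC))"
```

```text
t 30.82 tcp [0.5514 0.0092 0.2535] jaw deg -7.6 w 0.0449 F [-0.5  0.7 -0. ] j [ 0.26  0.26 -0.46  1.86  0.13  1.05 -0.39]
t 30.88 tcp [0.5514 0.0099 0.2535] jaw deg -7.6 w 0.0449 F [0.6 0.7 0.3] j [ 0.26  0.26 -0.46  1.86  0.13  1.05 -0.39]
```

View pics/t23c.png

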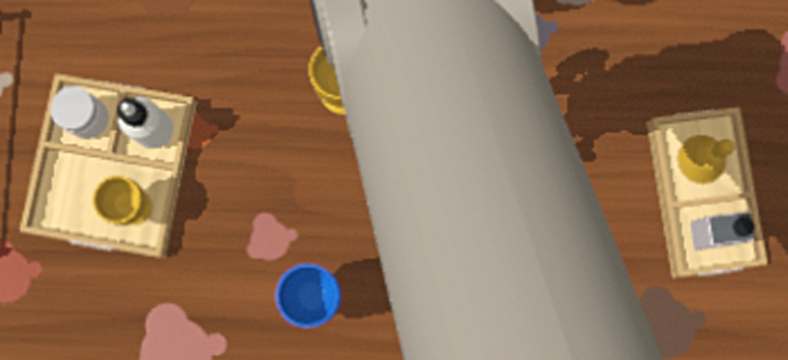

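View pics/s23c.png

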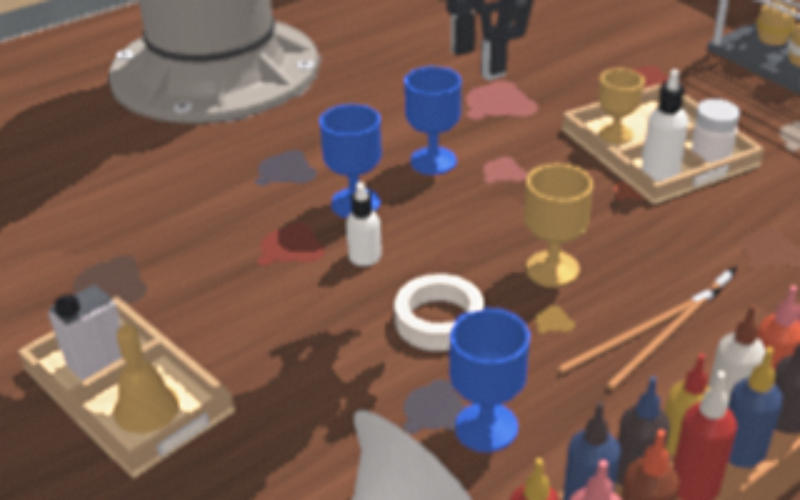

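```bash
python3 -c "
from plant import *
print(finish_job())"
```

```text
the job is handed in; nothing more can be done
None
```

I made up both trays and handed the job in at about 31 s of the 112 s allowed; no verdict was reported.

- **Three-bay tray:** the smaller goblet is in the wide bay, with the jar in the left small bay and the larger bottle in the right.
- **Two-bay tray:** the bell is in the wide bay and the tin is in the small bay.

**Last checks:** the final top and scene pictures showed all five things upright inside their bays. Tool heights at release put each about 6 mm up, on the tray floor. The larger goblet and the smaller bottle sat at the same pixels in the scene view as at the start. The gripper was clear of everything, well away from both trays.

**Not as planned:**
- My first grip on the bottle closed on its shoulder (31.6 mm instead of 28 mm), so I opened, raised 8 mm and gripped the cap again before lifting.
- The early top-view tray positions differed from the wrist-camera ones by up to about 4 mm, so I used the wrist figures.
- In the last top view the arm hid the smaller bottle and part of the larger goblet, so for those two I relied on the scene view.

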